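# Switch off the bench strip and unplug the finished charger

## Robot

A 7-joint arm with a two-finger parallel gripper is mounted at the origin on a cart in front of the work surface, level with it; the furniture and walls round the work are solid. World frame = base frame: x ahead of the robot, y to its left, z up, the work surface at z = 0. Lengths are in m, angles in rad, forces in N, time in s.
With the tool pointing down it reaches from about 0.4 to 0.9 m from the base axis. Payload 5.6 kg.
Tool frame: the origin (TCP) lies midway between the tips of the shut fingers; the grasp point (between the pads) lies manip.hold_point_z behind it (manip.hold_point_z is the distance from the TCP to the grasp point, in m); y points along the fingers, z is the direction in which the jaws open and shut, and the axes are right-handed (so a half turn about y gives the same grasp; the last joint's range is limited). The gripper opens to 92 mm and grips with 3 to 60 N. Pads are 20 mm wide; open, the fingers measure 128 mm over their backs; the gripper's body (75 mm by 189 mm) begins 69 mm behind the grasp point.
Start: joints at [-1.349, 0.468, -0.012, 1.603, 0.006, 1.071, -0.056], TCP at [0.17, 0.627, 0.215] pointing down, gripper open.
Joint ranges: [-2.53, 2.53], [-0.31, 2.02], [-1.57, 1.55], [0.28, 2.44], [-1.29, 4.43], [0.15, 1.84], [-2.92, 2.92]. Speed limits (rad/s): [2.57, 2.57, 3.14, 3.14, 3.14, 3.14, 3.14].

## Interface

Orientations are given as [roll, pitch, yaw] about the fixed x, y, z axes, in that order (R = Rz(yaw) Ry(pitch) Rx(roll)).
In Python, from rig import manip gives the robot as it stands. Calls block until the motion is done:
- manip.goto(position, orientation): joint-space move of the TCP to a pose.
- manip.line_to(position, orientation=None, velocity=0.15, force_limit=None): straight line of the TCP; orientation=None keeps the orientation; velocity is the mean speed in m/s. With force_limit (N) it stops when the force on the tool has changed by that much, and returns True; else False.
- manip.goto_joints(angles): joint-space move.
- manip.let_go() and manip.gripper_close(grasp_force=None): open the fingers fully, or close them until they stop; grasp_force is the grip in N (None keeps the last).
- manip.wait(seconds).
- manip.inverse_kinematics(position, orientation): joint angles nearest the present ones, or None.
- manip.snapshot(name): name is "scene" or "top" or "wrist"; returns the picture (400x640x3 uint8, red, green, blue); there is no depth.
- manip.calibration(name): a dict with "K" (3x3 intrinsics, pixels), "R" (3x3) and "t" (3): a world point X has camera coordinates R X + t. Camera axes: x right, y down, z forward; pixel columns grow to the right and rows downward; lengths in m; the calibration is good to about 2 mm. The wrist camera is an equidistant fisheye: a pixel r from the principal point sees the ray r / f radians off the axis. A picture is of the moment at which its call begins: read the wrist's pose just before it. calibration takes no time and is no camera call; for the wrist camera it gives the pose at the moment of the call.
A pose or a line that the arm cannot do raises manip.IKError and nothing moves.
- manip.job_done(): hands the job in, once; it reports no verdict.
Trained networks look in the newest picture that a camera, given by its name, has taken for a name from the list of things; names that differ only in an ending like _2 or _b are one class to them, and where a whole thing is asked for, a point or a joint stands for the part that bears it (a point fixed in the world has none). Each returns a list of dicts, best first, with "confidence" (0 to 1); they miss things now and then, are a little off and sometimes report something else, mostly with a low value. They report only what shows in the picture. A call takes as long as a camera call.
- manip.trace(camera, query): "pixels" (400x640 bool, what is visible of it) and "rect" ([centre column, centre row, width, height] in pixels, round what is visible of it).
Readings, each from a call of its own:
- manip.current_time(): time.
- manip.current_joint_pos(): joint angles.
- manip.current_dq(): joint speeds.
- manip.current_tau(): joint torques, N m.
- manip.current_eef_pos(): TCP position.
- manip.current_tcp_rot(): TCP orientation.
- manip.current_ft_force(): force on the tool from outside, world axes, zero at the start.
- manip.current_ft_torque(): the same for the moment, N m.
- manip.current_opening(): finger opening in m.
Only numpy, scipy, OpenCV 4.12 (cv2) and the standard library are available. Lean on these libraries where they do the work, as an engineer would, in place of code of your own. Each camera call takes 0.05 s, during which the arm holds its last target.

## Task

The black charger on the sloping socket strip is finished with. Switch the strip off at its red rocker first, then pull the black charger straight out of its socket and set it down in the blue bin without dropping it; leave the two white chargers plugged in and the strip switched off.

Things in the scene. Friction and masses are not known exactly. Their poses are not given: they have to be found in the camera images.
- strip: cream socket strip, 56 mm wide (x), 223 mm long (y), fixed on a plywood bracket sloping 30 degrees down towards the robot. Origin: centre of its underside; x points up the slope, y along the strip, z square out of its face (30 degrees off vertical, leaning to the robot). The face lies at z = 42 mm. Three sockets, each with a charger in it; the black one may be in any of them
- socket_mid (a point): mouth of the strip's middle socket, on its face; the others are 46 mm to either side along the strip's y. In each socket two sprung metal clips, up-slope and down-slope, snap behind a shoulder of the plug: drawing it out along the strip's z takes about 8 to 13 N over the first 5 mm, then hardly any force; the nose is clear after 17 mm, the pins after 36 mm
- strip_switch (a joint): red rocker of the strip, rad: 0 to 0.06 at the start = on (the half on the down-slope side, nearer the robot, stands up); 0.35 = off (that half pressed down). It stays where it is left; pressing needs about 2 to 3 N
- rocker (a point): middle of the upper face of the rocker half that has to be pressed (10 by 12 mm; it turns with the rocker): when on about 46 mm above the strip's underside along the strip's z, when off about 43 mm, some 1 mm above the strip's face. It lies 46 mm along the strip from the nearest socket's centre
- black_charger_mid (a point): centre of the body of the black plug-in charger, a rounded block 42 mm along its x (across the strip), 37 mm along its y (along the strip), 45 mm along its z (out of the socket). Plugged in, its axes are parallel to the strip's and its lower end lies on the strip's face. Only 9 mm is left to a charger beside it, so fingers fit only on its two faces across x (up-slope and down-slope)
- black_charger_tip (a point): midway between the tips of the black charger's two pins, 58.5 mm below the centre of its body along its z: below the body a round nose 35 mm across and 17 mm long, then two pins 19 mm long, 19 mm apart along y. The whole charger weighs 70 to 140 g
- white_charger_a_mid (a point): centre of the body of a white charger of the same shape and size as the black one; stays plugged in
- white_charger_b_mid (a point): centre of the body of the other white charger, same shape; stays plugged in
- bin: open blue plastic stacking bin standing loose on the bench, outside 116 (x) by 170 (y) by 56 mm high, walls 3 mm (with a 7 mm wide rim), the front wall (-x) 42 mm high. Origin: centre of its underside; the inner floor is 4 mm above it

How it is judged:
On the way, in this order (a step that is already met when the one before it is completed fails the run):
1. the strip is switched off (value of joint strip_switch above 0.24 rad), for 0.2 s.
2. the black charger is out of its socket, pins and all (z of black_charger_mid in the frame of strip above 0.1 m), for 0.1 s.
At the end, for the whole second after the job is handed in: The rocker is off (beyond 0.24 rad), the black charger lies or stands at rest wholly inside the bin (its centre and its pin tips within the walls, its centre less than 66 mm above the bin's underside), the bin stands upright on the bench, and both white chargers are seated to within 4 mm (value of joint strip_switch above 0.24 rad and x of black_charger_mid in the frame of bin between -0.056 and 0.056 m and y of black_charger_mid in the frame of bin between -0.083 and 0.083 m and z of black_charger_mid in the frame of bin between 0 and 0.066 m and x of black_charger_tip in the frame of bin between -0.056 and 0.056 m and y of black_charger_tip in the frame of bin between -0.083 and 0.083 m and linear speed of black_charger below 0.03 m/s and angle between bin's own z axis and vertical below 0.1 rad and height (world z) of bin below 0.01 m and z of each of white_charger_a_mid, white_charger_b_mid in the frame of strip below 0.0685 m); the robot touches nothing.
It fails at once if the black charger is drawn out by more than 5 mm while the strip is on (z of black_charger_mid in the frame of strip above 0.0695 m and value of joint strip_switch below 0.2 rad).
It fails at once if a white charger is pulled out or shifted by more than 8 mm (distance of any of white_charger_a_mid, white_charger_b_mid from where it was at the start of the episode above 0.008 m).
It fails at once if the black charger falls freely, faster than 1 m/s (a drop of about 5 cm) (linear speed of black_charger above 1 m/s and contact force between the fingers and black_charger below 0.2 N).
It also fails if it takes over 58 s, if anything falls off the work surface, if the arm or the gripper's body presses on something with over 40 N, if the wrist force passes 120 N, or if a joint passes its speed limit or range.

## Working session

There is one attempt and no reset: what is moved stays moved. The work goes in short steps, each a Python script; the robot and the scene stay as the last script left them, time stands still between calls to the robot, and variables do not carry over. Pictures are saved under pics/ and viewed, and the job is handed in when it is done.

```bash
mkdir -p pics; ls
python3 - <<'E'
from rig import manip
import cv2, numpy as np
np.set_printoptions(precision=4,suppress=True)
for c in ["scene","top","wrist"]:
    im=manip.snapshot(c); cv2.imwrite(f"pics/{c}0.png",im[:,:,::-1])
    k=manip.calibration(c); print(c,k)
    for q in ["strip","rocker","black_charger_mid","white_charger_a_mid","bin"]:
        for d in manip.trace(c,q): print(q,round(d["confidence"],2),np.round(d["rect"],1),d["pixels"].sum())
print(manip.current_time(),manip.current_eef_pos(),manip.current_tcp_rot(),manip.hold_point_z,manip.current_opening())
E
```

```text
pics
scene {'K': array([[407.8904,   0.    , 318.6668],
       [  0.    , 407.8904, 205.8282],
       [  0.    ,   0.    ,   1.    ]]), 'R': array([[-0.8428, -0.5381,  0.0066],
       [-0.3927,  0.6065, -0.6913],
       [ 0.368 , -0.5853, -0.7225]]), 't': array([0.4251, 0.3562, 0.6626])}
strip 0.68 [276.5 229.7  74.8  70.9] 790
strip 0.58 [290.9 209.9  25.2  24.8] 378
black_charger_mid 0.7 [290.1 211.4  28.3  29. ] 412
white_charger_a_mid 0.87 [277.9 225.9  27.2  27.5] 434
bin 0.92 [372.5 229.5  86.   87.4] 4352
top {'K': array([[360.8193,   0.    , 318.5311],
       [  0.    , 360.8193, 198.8163],
       [  0.    ,   0.    ,   1.    ]]), 'R': array([[ 0.156 , -0.9877,  0.0055],
       [-0.96  , -0.1529, -0.2345],
       [ 0.2325,  0.0313, -0.9721]]), 't': array([-0.1684,  0.5598,  0.8269])}
strip 0.75 [304.1 177.6  88.9  34.9] 989
rocker 0.37 [271.8 176.6  20.7  23.2] 342
black_charger_mid 0.72 [310.4 185.1  20.1  20.9] 333
white_charger_a_mid 0.57 [288.8 181.9  18.2  22.1] 318
wrist {'K': array([[309.7069,   0.    , 317.5136],
       [  0.    , 309.7069, 203.0283],
       [  0.    ,   0.    ,   1.    ]]), 'R': array([[ 0.2624,  0.965 , -0.0003],
       [ 0.9327, -0.2536,  0.2566],
       [ 0.2476, -0.0676, -0.9665]]), 't': array([-0.65  , -0.0294,  0.3918])}
0.9 [0.1702 0.6274 0.2146] [-1.5707 -0.     -0.2649] 0.0187 0.09212057237456896
```

View pictures.

Run:
```python
import cv2
a=cv2.imread("pics/scene0.png")[150:290,200:440]; cv2.imwrite("pics/s0c.png",cv2.resize(a,None,fx=3.3,fy=3.3,interpolation=cv2.INTER_CUBIC))
a=cv2.imread("pics/top0.png")[130:250,220:420]; cv2.imwrite("pics/t0c.png",cv2.resize(a,None,fx=4,fy=4,interpolation=cv2.INTER_CUBIC))
```

```text
(no output)
```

View pics/scene0.png

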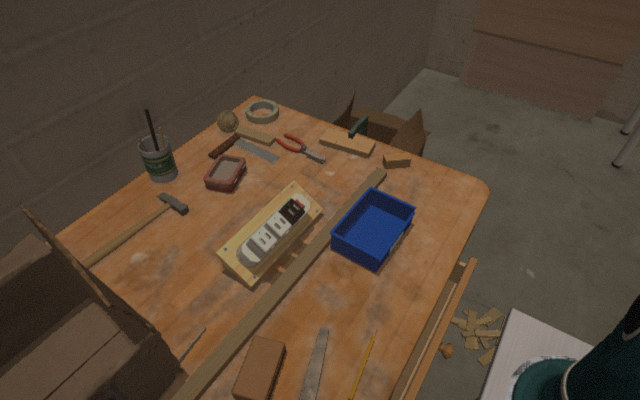

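View pics/top0.png

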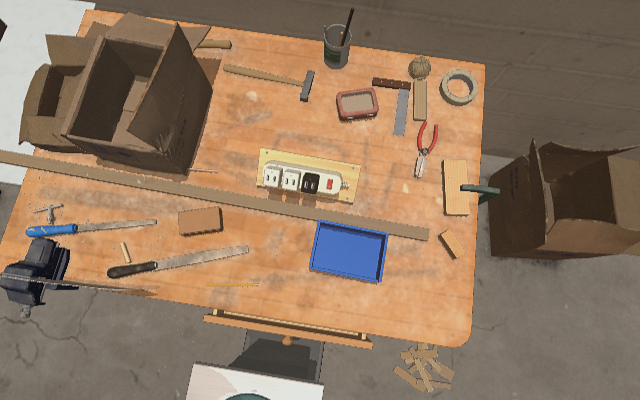

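View pics/wrist0.png

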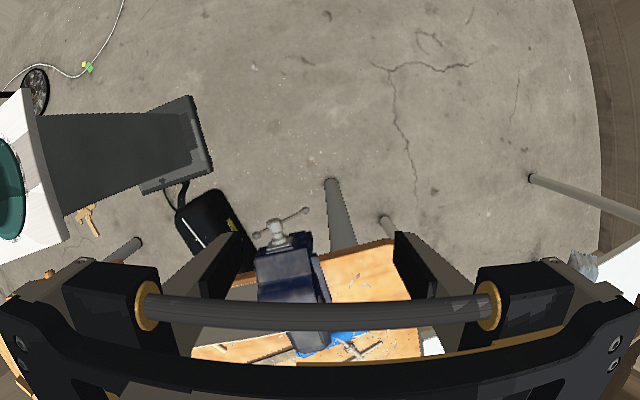

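```bash
sleep 0
```

```text
(no output)
```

View pics/s0c.png

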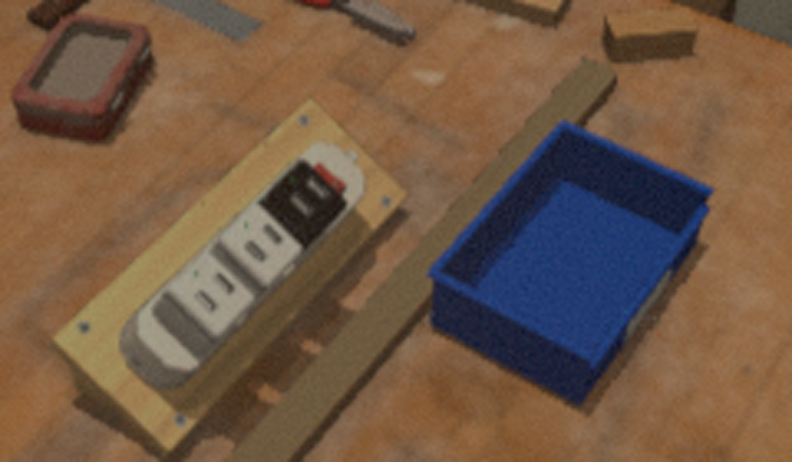

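View pics/t0c.png

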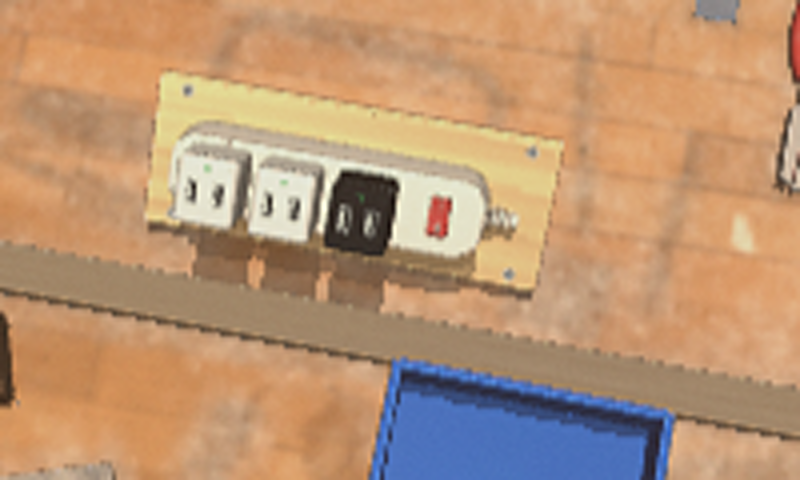

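```bash
cat > h.py <<'E'
import numpy as np, cv2
from rig import manip
from scipy.spatial.transform import Rotation as Ro
from scipy.optimize import least_squares
np.set_printoptions(precision=4,suppress=True)
def proj(k,X):
    X=np.atleast_2d(X); c=X@k["R"].T+k["t"]; K=k["K"]
    return np.c_[K[0,0]*c[:,0]/c[:,2]+K[0,2],K[1,1]*c[:,1]/c[:,2]+K[1,2]]
def projf(k,X):
    X=np.atleast_2d(X); c=X@k["R"].T+k["t"]; K=k["K"]
    r=np.hypot(c[:,0],c[:,1]); th=np.arctan2(r,c[:,2]); s=K[0,0]*th/np.maximum(r,1e-9)
    return np.c_[s*c[:,0]+K[0,2],s*c[:,1]+K[1,2]]
def Rs(yaw): # strip frame: x up the slope, z leaning to the robot
    return Ro.from_euler("z",yaw).as_matrix()@Ro.from_euler("y",-np.pi/6).as_matrix()
E
python3 - <<'E'
from h import *
ks={c:manip.calibration(c) for c in ("scene","top")}
# model about socket_mid: z=0 at face
M=np.array([[0,46,45],[0,0,45],[0,-46,45],[-6,-92,4]])/1000
top=np.array([[212,185],[287,202],[362,212],[439,217]])/4+[220,130]
sc=np.array([[213,295],[262,246],[310,203],[328,178]])/3.3+[200,150]
def res(p):
    X=M@Rs(p[3]).T+p[:3]
    return np.r_[(proj(ks["top"],X)-top).ravel(),(proj(ks["scene"],X)-sc).ravel()]
s=least_squares(res,[0.6,0,0.1,0],loss="soft_l1")
print(s.x,np.round(s.fun.reshape(-1,2),1),s.cost)
# bin rim corners
E
```

```text
[ 0.6269 -0.0097  0.0714 -0.0086] [[-0.3  0.7]
 [-0.1 -0.5]
 [ 0.2  0.1]
 [ 0.4  0.2]
 [ 0.2  0. ]
 [-0.2 -0.2]
 [-1.3 -1.3]
 [ 0.5  2.7]] 3.842035924936342
```

Run:
```python
from h import *
k=manip.calibration("wrist"); p=np.array(manip.current_eef_pos()); R=Ro.from_euler("xyz",manip.current_tcp_rot()).as_matrix()
C=-k["R"].T@k["t"]; print("cam in tool",R.T@(C-p)); print("cam axes in tool (rows x,y,z)\n",k["R"]@R)
S=Rs(-0.0086); m=np.array([.6269,-.0097,.0714])
for sgn in (1,-1):
    zt=sgn*S[:,0]; yt=-S[:,2]; T=np.c_[np.cross(yt,zt),yt,zt]
    rpy=Ro.from_matrix(T).as_euler("xyz"); print(sgn,rpy)
    for pt in ([0,-.046,.12],[0,-.046,.04],[-0.006,-.092,.02],[-0.03,0.0,.25]):
        w=m+S@np.array(pt); print(pt,w,manip.inverse_kinematics(w,rpy))
# bin from top trace
```

```text
cam in tool [-0.0717 -0.1714  0.0002]
cam axes in tool (rows x,y,z)
 [[ 0.0006  0.0004  1.    ]
 [ 0.9665 -0.2566 -0.0005]
 [ 0.2566  0.9665 -0.0005]]
1 [-1.0472  0.     -1.5794]
[0, -0.046, 0.12] [ 0.5665 -0.0552  0.1753] [-0.1145  0.1775  0.1811  2.255  -0.2866  0.1962  0.3133]
[0, -0.046, 0.04] [ 0.6065 -0.0555  0.106 ] [ 0.4544  0.4262 -0.4755  2.1765  1.2705  0.1686 -1.1641]
[-0.006, -0.092, 0.02] [ 0.6109 -0.1016  0.0857] [ 0.7121  0.5404 -0.6754  2.1471  1.4866  0.2335 -1.2309]
[-0.03, 0.0, 0.25] [ 0.4759 -0.0084  0.2729] [-0.884  -0.2895  0.6875  2.3542  0.5374  0.5487 -0.5744]
-1 [-2.0944  0.      1.5622]
[0, -0.046, 0.12] [ 0.5665 -0.0552  0.1753] [ 0.5497  0.2335 -0.5481  2.2162  0.4789  0.2228  2.738 ]
[0, -0.046, 0.04] [ 0.6065 -0.0555  0.106 ] [ 0.6268  0.4798 -0.6844  2.1665  1.3918  0.264   1.9004]
[-0.006, -0.092, 0.02] [ 0.6109 -0.1016  0.0857] [ 0.7121  0.5404 -0.6754  2.1471  1.4866  0.2335  1.9107]
[-0.03, 0.0, 0.25] [ 0.4759 -0.0084  0.2729] [-0.7513 -0.253   0.5813  2.3496  0.4445  0.5215  2.6514]
```

Run:
```python
from h import *
k=manip.calibration("top")
C=-k["R"].T@k["t"]
for uv in ([188,170],[222,60],[262,95],[65,140]):
    d=k["R"].T@np.linalg.inv(k["K"])@np.r_[uv,1]
    print(uv,*(np.round((C+d*(z-C[2])/d[2])[:2],3) for z in (0,.2)))
t0=manip.current_time()
manip.line_to([0.14,0.50,0.36],velocity=0.3)
manip.goto([0.5,-0.08,0.36],[-np.pi/2,0,-np.pi/2])
print(manip.current_time()-t0)
manip.line_to([0.61,-0.10,0.24],velocity=0.3)
print(manip.current_time()-t0,manip.current_joint_pos())
k=manip.calibration("wrist"); im=manip.snapshot("wrist"); cv2.imwrite("pics/w1.png",im[:,:,::-1]); np.save("w1R.npy",np.c_[k["R"],k["t"]])
for q in ["strip","rocker","black_charger_mid","white_charger_a_mid","bin"]:
    for i,d in enumerate(manip.trace("wrist",q)): print(q,round(d["confidence"],2),np.round(d["rect"],1),d["pixels"].sum()); np.save(f"m_{q}_{i}.npy",d["pixels"])
m=np.array([.6269,-.0097,.0714])
M=np.array([[0,46,45],[0,0,45],[0,-46,45],[-6,-92,4]])/1000
print(projf(k,M@Rs(-.0086).T+m))
```

```text
[188, 170] [0.619 0.286] [0.566 0.202]
[222, 60] [0.965 0.269] [0.838 0.189]
[262, 95] [0.872 0.131] [0.765 0.08 ]
[65, 140] [0.65  0.642] [0.591 0.482]
3.225
3.9250000000000003 [-0.5658  0.517   0.9464  1.7039 -0.4526  1.1572  0.5055]
strip 0.58 [338.9 128.3  59.4 191. ] 5678
rocker 0.72 [327.5 188.1  23.4  18.7] 259
black_charger_mid 0.58 [317.9 151.1  58.5  42.8] 2119
white_charger_a_mid 0.69 [319.  101.2  56.4  41.4] 2087
bin 0.75 [210.7 234.6 101.  138.5] 8261
[[311.9283  57.0436]
 [311.5585 103.3119]
 [311.2842 150.4451]
 [325.4259 188.3292]]
```

View pics/w1.png

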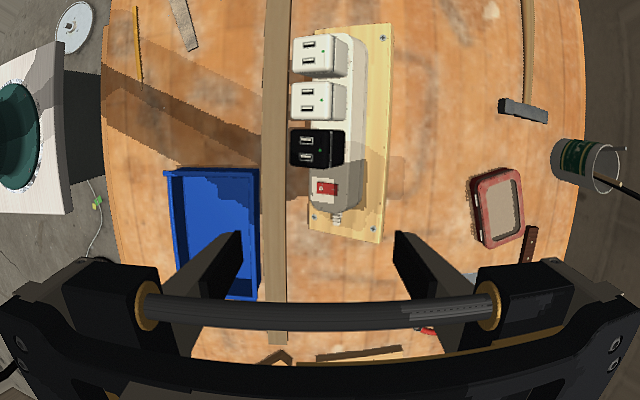

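```bash
cat >> h.py <<'E'
def wire(im,k,p,f=4,off=(0,0),pr=projf,red=(-.006,-.092)):
    S=Rs(p[3]); m=np.array(p[:3])
    def P(l): return np.int32(np.round((pr(k,np.array(l)@S.T+m)-off+0.5)*f-0.5))
    for yc in (.046,0,-.046):
        for z in (0,.045):
            cv2.polylines(im,[P([[a*.021,yc+b*.0185,z] for a,b in ((1,1),(1,-1),(-1,-1),(-1,1))])],True,(0,255,0),1)
    cv2.polylines(im,[P([[red[0]+a*.005,red[1]+b*.006,.004] for a,b in ((1,1),(1,-1),(-1,-1),(-1,1))])],True,(255,255,0),1)
    cv2.polylines(im,[P([[a*.028,b,0] for a,b in ((1,.08),(1,-.11),(-1,-.11),(-1,.08))])],True,(255,0,255),1)
    return im
E
python3 - <<'E'
from h import *
k=manip.calibration("wrist")
A=np.load("w1R.npy");k["R"]=A[:,:3];k["t"]=A[:,3]
im=cv2.imread("pics/w1.png")[20:250,255:400]
b=cv2.resize(im,None,fx=2.6,fy=2.6,interpolation=cv2.INTER_CUBIC)
w=wire(b.copy(),k,[.6269,-.0097,.0714,-.0086],2.6,(255,20))
cv2.imwrite("pics/w1c.png",np.hstack([b,w]))
E
```

```text
(no output)
```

View pics/w1c.png

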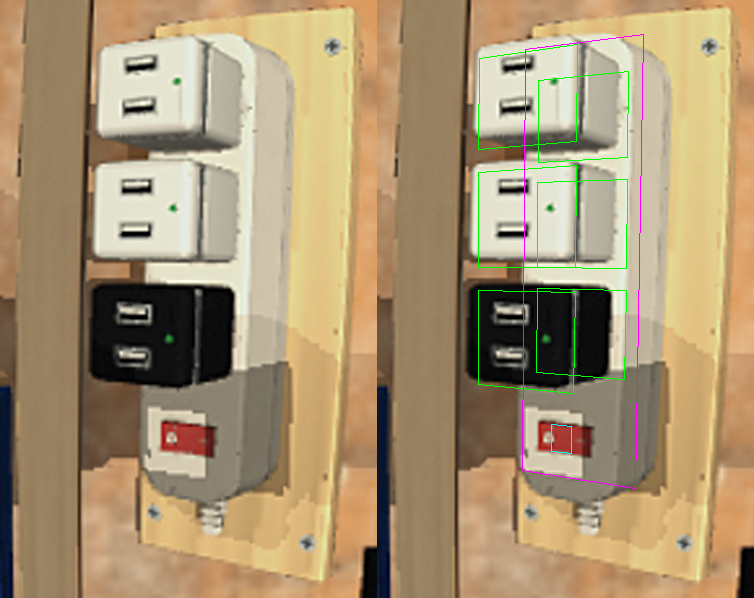

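```bash
cat > fit.py <<'E'
from h import *
k=manip.calibration("wrist"); A=np.load("w1R.npy");k["R"]=A[:,:3];k["t"]=A[:,3]
kt=manip.calibration("top"); ks=manip.calibration("scene")
f=2.6; off=np.array([255,20])
u=lambda a:(np.array(a,float)+.5)/f+off-.5
M=np.array([[0,46,45],[0,0,45],[0,-46,45]])/1000
top=np.array([[212,185],[287,202],[362,212],[439,217]])/4+[220,130]
sc=np.array([[213,295],[262,246],[310,203]])/3.3+[200,150]
box=[(98,35,241,150),(94,159,238,261),(90,284,235,387)]
def res(p,full=False):
    S=Rs(p[3]); T=lambda L: np.array(L)@S.T+p[:3]
    r=[]
    for yc,b in zip((.046,0,-.046),box):
        q=projf(k,T([[a*.021,yc+c*.0185,z] for a in (1,-1) for c in (1,-1) for z in (0,.045)]))
        lo,hi=q.min(0),q.max(0)
        r+=list(lo-u(b[:2]))+list(hi-u(b[2:]))
    R1=[[p[4],p[5],.0035]]
    r+=list((projf(k,T(R1))-u([189,439])).ravel())
    # strip face edge near rocker, right (x=+28-ish) skipped
    r+=list(0.7*(proj(kt,T(np.r_[M,R1]))-top).ravel())+list(0.4*(proj(ks,T(M))-sc).ravel())
    return np.array(r+[(p[5]+.092)*1000,(p[4]-0)*300])
s=least_squares(res,[.627,-.01,.071,0,0,-.092],x_scale=[.01,.01,.01,.02,.01,.01],loss="soft_l1")
if __name__=="__main__":
    print(s.x,s.cost); r=s.fun; print(np.round(r[:12].reshape(-1,4),1)); print(np.round(r[12:],1))
    J=s.jac; print(np.sqrt(np.diag(np.linalg.inv(J.T@J))))
    np.save("p.npy",s.x)
    im=cv2.imread("pics/w1.png")[20:250,255:400]
    b=cv2.resize(im,None,fx=2.6,fy=2.6,interpolation=cv2.INTER_CUBIC)
    w=wire(b.copy(),k,s.x[:4],2.6,(255,20),red=(s.x[4]-.005,s.x[5]))
    a=cv2.imread("pics/top0.png")[150:220,250:370]; a=wire(cv2.resize(a,None,fx=3.2,fy=3.2,interpolation=cv2.INTER_CUBIC),kt,s.x[:4],3.2,(250,150),proj,(s.x[4]-.005,s.x[5]))
    c=cv2.imread("pics/scene0.png")[175:265,220:340]; c=wire(cv2.resize(c,None,fx=3.2,fy=3.2,interpolation=cv2.INTER_CUBIC),ks,s.x[:4],3.2,(220,175),proj,(s.x[4]-.005,s.x[5]))
    st=np.vstack([a,c]); st=np.vstack([st,np.zeros((598-st.shape[0],st.shape[1],3),np.uint8)])
    cv2.imwrite("pics/fit.png",np.hstack([w,st]))
E
python3 fit.py
```

```text
[ 0.6233 -0.0074  0.0737 -0.0085  0.0001 -0.0927] 9.608934992302151
[[-2.6  0.3  0.5  2.3]
 [-1.2 -0.3  1.5  0.5]
 [ 0.3 -0.7  2.1  0.4]]
[-0.1 -0.7 -1.2  1.2 -1.   0.4 -0.8  0.8 -0.  -0.8  0.3  0.3  0.2  0.2
 -0.2 -0.3 -0.7  0. ]
[0.0006 0.0005 0.0023 0.0141 0.0019 0.001 ]
```

View pics/fit.png

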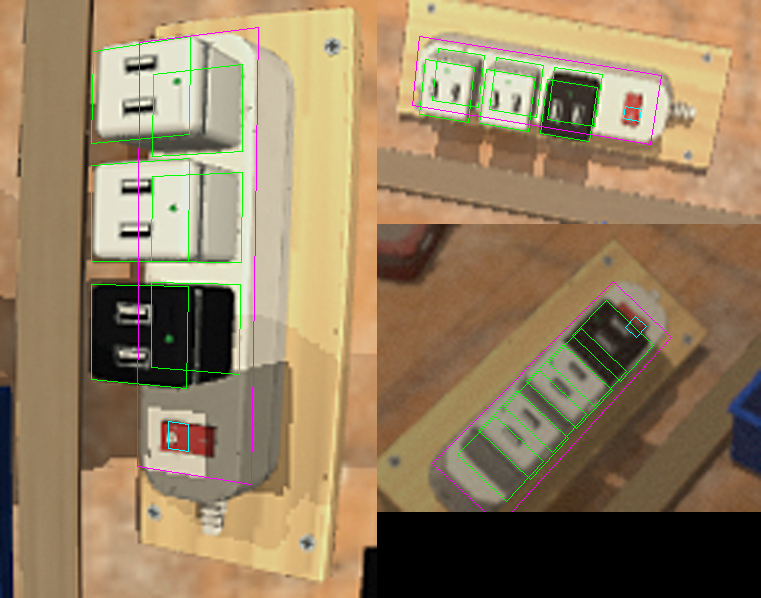

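Run:
```python
from h import *
p=np.load("p.npy"); S=Rs(p[3]); m=p[:3]
zt=S[:,0]; yt=-S[:,2]; T=np.c_[np.cross(yt,zt),yt,zt]; rpy=Ro.from_matrix(T).as_euler("xyz")
t0=manip.current_time()
manip.gripper_close(10)
w=m+S@np.array([0,-.125,.12])
try: manip.line_to(w,rpy,velocity=.15)
except Exception as e: print("line",repr(e)); manip.goto(w,rpy)
print(manip.current_time(),manip.current_time()-t0,manip.current_joint_pos(),manip.current_opening(),manip.current_eef_pos()-w)
k=manip.calibration("wrist"); im=manip.snapshot("wrist"); cv2.imwrite("pics/w2.png",im[:,:,::-1]); np.save("w2R.npy",np.c_[k["R"],k["t"]])
for q in ["rocker","black_charger_mid","white_charger_a_mid"]:
    for i,d in enumerate(manip.trace("wrist",q)): print(q,round(d["confidence"],2),np.round(d["rect"],1),d["pixels"].sum())
im=im[:,:,::-1].copy()
cv2.imwrite("pics/w2o.png",wire(im,k,p[:4],1,(0,0),red=(p[4]-.005,p[5])))
```

```text
7.95 2.825 [-0.3741  0.219   0.6916  2.2492 -0.9368  0.3347  1.0989] 0.0004731231383001791 [ 0.0004 -0.0002  0.0004]
rocker 0.67 [319.4 165.8  22.2  11.7] 266
black_charger_mid 0.96 [317.5 115.7  52.6  48.7] 2457
white_charger_a_mid 0.62 [319.6  58.6  54.5  52.7] 2592
white_charger_a_mid 0.21 [318.  118.   54.3 179.1] 3516
```

View pics/w2.png

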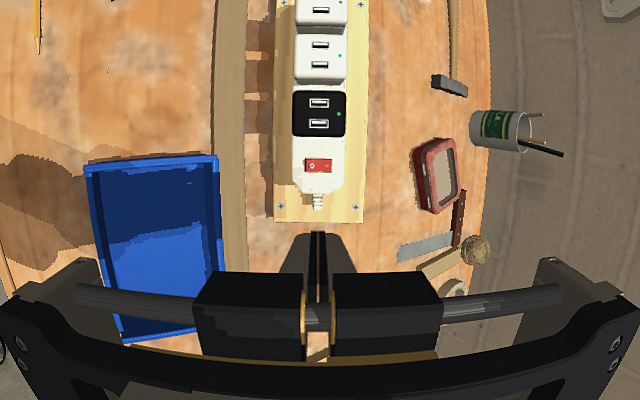

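View pics/w2o.png

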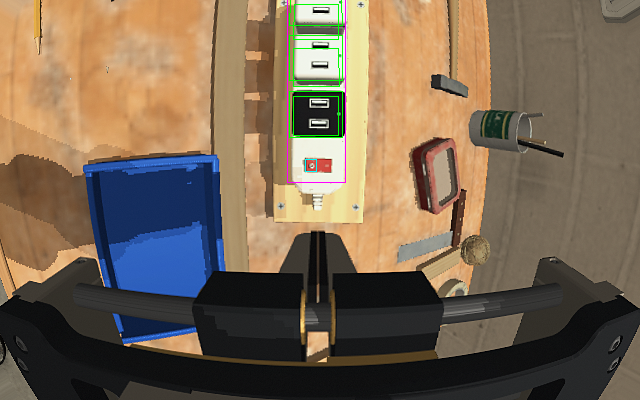

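Run:
```python
import cv2,numpy as np
im=cv2.imread("pics/w2.png")
a=cv2.resize(im[0:200,262:372],None,fx=3,fy=3,interpolation=cv2.INTER_CUBIC)
b=cv2.resize(im[190:350,262:372],None,fx=3,fy=3,interpolation=cv2.INTER_CUBIC)
b=np.vstack([b,np.zeros((600-b.shape[0],b.shape[1],3),np.uint8)])
b=cv2.convertScaleAbs(b,alpha=1.5,beta=20)
cv2.imwrite("pics/w2c.png",np.hstack([a,b]))
```

```text
(no output)
```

View pics/w2c.png

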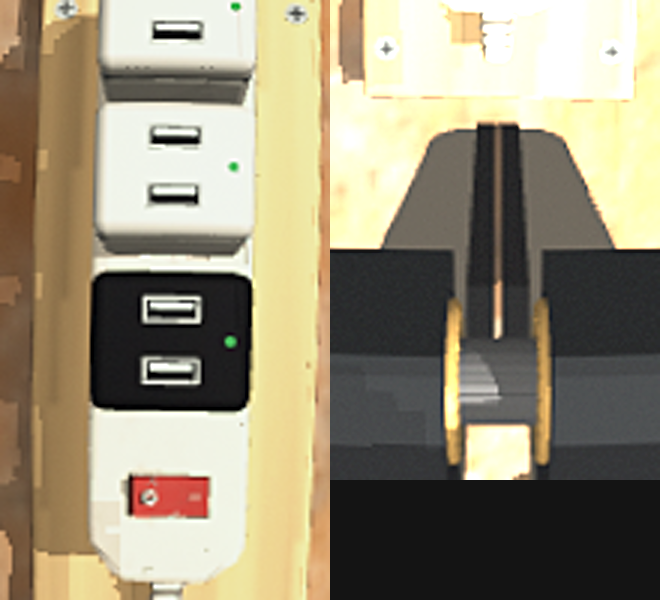

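```bash
cat > fit2.py <<'E'
import fit
from fit import *
k2=manip.calibration("wrist"); A=np.load("w2R.npy");k2["R"]=A[:,:3];k2["t"]=A[:,3]
u2=lambda a:(np.array(a,float)+.5)/3+[262,0]-.5
def bb(k,p,yc):
    q=projf(k,np.array([[a*.021,yc+c*.0185,z] for a in (1,-1) for c in (1,-1) for z in (0,.045)])@Rs(p[3]).T+p[:3])
    return np.r_[q.min(0),q.max(0)]
def res2(p):
    b=bb(k2,p,-.046)-np.r_[u2([91,270]),u2([250,411])]
    w=bb(k2,p,0)-np.r_[u2([95,104]),u2([255,256])]
    r=projf(k2,np.array([[p[4],p[5],.0035]])@Rs(p[3]).T+p[:3])-u2([168,496])
    return np.r_[fit.res(p),2*b,2*w,2*r.ravel()]
s=least_squares(res2,np.load("p.npy"),x_scale=[.01,.01,.01,.02,.01,.01],loss="soft_l1")
print(s.x); print(np.round(s.fun,1))
J=s.jac; print(np.sqrt(np.diag(np.linalg.inv(J.T@J))))
np.save("p2.npy",s.x)
E
python3 fit2.py
```

```text
[ 0.6243 -0.007   0.0774 -0.0066 -0.0012 -0.0928]
[-1.9 -1.1  1.6  1.6 -0.5 -1.2  2.7  0.2  1.  -0.9  3.4  0.6  0.  -0.4
 -1.4  0.6 -1.1 -0.2 -0.8  0.2 -0.1 -1.1  0.1 -0.2 -0.1 -0.3 -0.5 -0.8
 -0.8 -0.4 -0.1  0.6  2.3  0.3 -2.8 -0.7 -1.1  0.8 -0.  -0.1]
[0.0006 0.0003 0.001  0.0111 0.0009 0.0006]
```

Run:
```python
from h import *
p=np.load("p2.npy"); S=Rs(p[3]); m=p[:3]
rpy=[-np.pi/2,0,-np.pi/2+p[3]]
ofs=Ro.from_euler("z",p[3]).as_matrix()@np.array([.0095,0,.0014])
P=lambda z: m+S@np.array([p[4]-.006,p[5],z])-ofs
t0=manip.current_time()
manip.line_to(P(.05),rpy,velocity=.2)
manip.line_to(P(.02),velocity=.1)
print(manip.current_time()-t0, manip.current_joint_pos(), manip.current_ft_force())
f0=np.array(manip.current_ft_force())
hit=manip.line_to(P(-.008),velocity=.02,force_limit=7)
e=np.array(manip.current_eef_pos()); print(hit,"strip pos of contact",S.T@(e+ofs-m),manip.current_ft_force()-f0)
manip.wait(.1)
k=manip.calibration("wrist"); im=manip.snapshot("wrist"); cv2.imwrite("pics/w3.png",im[:,:,::-1])
a=cv2.resize(im[100:350,220:420,::-1],None,fx=2.4,fy=2.4,interpolation=cv2.INTER_CUBIC); cv2.imwrite("pics/w3c.png",a)
print(manip.current_time())
```

```text
1.4916999999999998 [-0.4782  0.6752  0.8184  1.8469 -0.623   0.8976  0.6311] [-0.6505  0.1224 -0.1683]
True strip pos of contact [-0.0084 -0.0927  0.0075] [0.7453 1.1536 1.5808]
10.55
```

View pics/w3c.png

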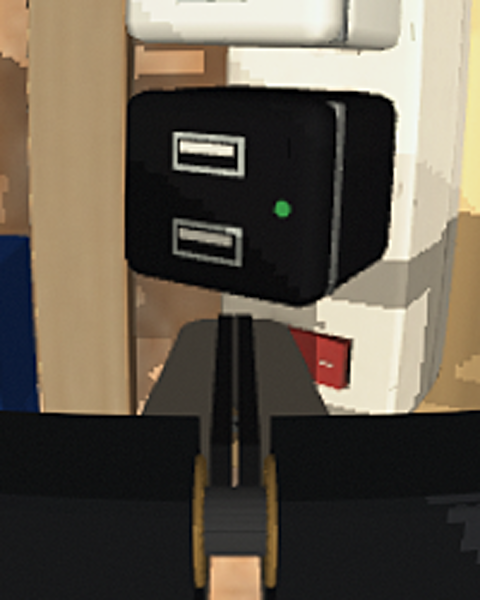

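Run:
```python
from h import *
p=np.load("p2.npy"); S=Rs(p[3]); m=p[:3]
ofs=Ro.from_euler("z",p[3]).as_matrix()@np.array([.0095,0,.0014])
P=lambda z: m+S@np.array([p[4]-.006,p[5],z])-ofs
for z in (.006,.0045,.003,.0015,0,-.0015,-.003):
    hit=manip.line_to(P(z),velocity=.02,force_limit=15)
    e=np.array(manip.current_eef_pos()); print(z,hit,S.T@(e+ofs-m),manip.current_ft_force())
    if hit or np.linalg.norm(manip.current_ft_force())>12: break
im=manip.snapshot("wrist")
a=cv2.resize(im[100:350,220:420,::-1],None,fx=2.4,fy=2.4,interpolation=cv2.INTER_CUBIC); cv2.imwrite("pics/w4c.png",a)
print(manip.current_time())
```

```text
0.006 False [-0.0089 -0.0927  0.0063] [-4.5683  0.4628  2.2919]
0.0045 False [-0.0091 -0.0927  0.0058] [-8.834   1.4407  9.7101]
11.1083
```

View pics/w4c.png

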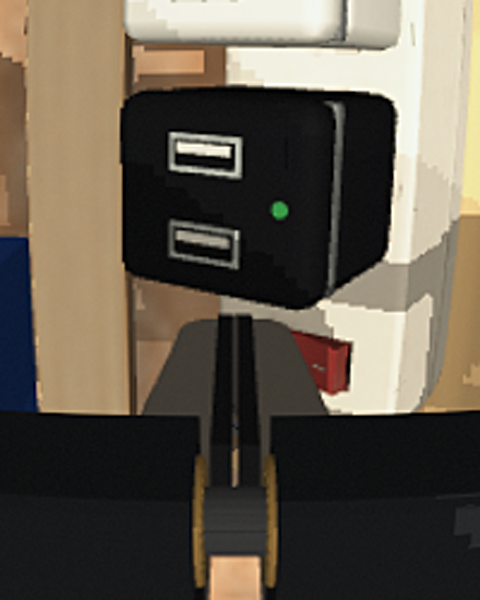

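Run:
```python
from h import *
p=np.load("p2.npy"); S=Rs(p[3]); m=p[:3]
e=np.array(manip.current_eef_pos())
manip.line_to(e+S[:,2]*.03,velocity=.15)
zt=S[:,0]; yt=-S[:,2]; T=np.c_[np.cross(yt,zt),yt,zt]; rpy=Ro.from_matrix(T).as_euler("xyz")
manip.line_to(m+S@np.array([0,-.125,.10]),rpy,velocity=.2)
manip.let_go(); manip.wait(.2)
k=manip.calibration("wrist"); im=manip.snapshot("wrist")[:,:,::-1]; cv2.imwrite("pics/w5.png",im); np.save("w5R.npy",np.c_[k["R"],k["t"]])
a=cv2.resize(im[0:200,262:372],None,fx=3,fy=3,interpolation=cv2.INTER_CUBIC)
w=wire(a.copy(),k,p[:4],3,(262,0),red=(p[4]-.005,p[5]))
cv2.imwrite("pics/w5c.png",np.hstack([a,w])); print(manip.current_time())
```

```text
14.2167
```

View pics/w5c.png

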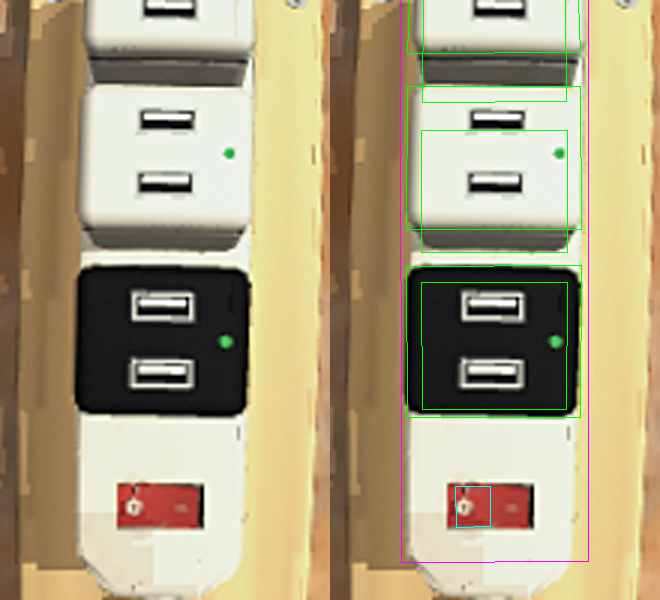

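Run:
```python
from h import *
p=np.load("p2.npy"); S=Rs(-.012); m=p[:3]
zt=S[:,0]; yt=-S[:,2]; T=np.c_[np.cross(yt,zt),yt,zt]; rpy=Ro.from_matrix(T).as_euler("xyz")
b=m+Rs(p[3])@np.array([0,-.046,0]); np.save("b.npy",b)
P=lambda z:b+S[:,2]*z
manip.line_to(P(.10),rpy,velocity=.15)
hit=manip.line_to(P(.009),velocity=.06,force_limit=15)
print(hit,S.T@(manip.current_eef_pos()-b),manip.current_ft_force(),manip.current_time())
manip.gripper_close(45); manip.wait(.1)
print(manip.current_opening(),S.T@(manip.current_eef_pos()-b),S.T@manip.current_ft_force(),manip.current_joint_pos())
for c in ("wrist","scene"):
    im=manip.snapshot(c)[:,:,::-1]; cv2.imwrite(f"pics/{c}6.png",im)
print(manip.current_time())
```

```text
Traceback (most recent call last):
rig.IKError: the arm cannot follow that straight line within its joint ranges
```

Run:
```python
from h import *
p=np.load("p2.npy"); S=Rs(-.012); m=p[:3]; b=m+Rs(p[3])@np.array([0,-.046,0]); np.save("b.npy",b)
print(manip.current_joint_pos(),b)
for sgn in (1,-1):
    zt=sgn*S[:,0]; yt=-S[:,2]; T=np.c_[np.cross(yt,zt),yt,zt]; rpy=Ro.from_matrix(T).as_euler("xyz")
    for z in (.12,.10,.08,.06,.04,.02,.009): print(sgn,z,manip.inverse_kinematics(b+S[:,2]*z,rpy))
```

```text
[-0.5683  0.24    0.6939  2.2733 -0.8821  0.2358  0.8774] [ 0.624  -0.053   0.0774]
1 0.12 [-0.692   0.1925  0.8229  2.2858 -0.7445  0.2621  0.7512]
1 0.1 [-0.5685  0.2401  0.6937  2.2734 -0.8816  0.236   0.8764]
1 0.08 [-0.4606  0.2843  0.577   2.259  -1.0095  0.2081  0.9964]
1 0.06 [-0.3631  0.3269  0.4688  2.2426 -1.1385  0.1786  1.1214]
1 0.04 [-0.2777  0.3695  0.3722  2.2246 -1.287   0.1497  1.2691]
1 0.02 [ 0.4342  0.4573 -0.4646  2.1658  1.4053  0.1748 -1.3026]
1 0.009 [ 0.4199  0.4816 -0.4506  2.1574  1.5028  0.1746 -1.3968]
-1 0.12 [-1.0901  0.4533  1.4012  2.2987 -1.2795  0.5476 -1.908 ]
-1 0.1 [ 0.6379  0.2923 -0.6667  2.2048  0.7677  0.2385  2.4615]
-1 0.08 [ 0.4462  0.3051 -0.4577  2.2055  0.7277  0.1774  2.4844]
-1 0.06 [ 0.448   0.3575 -0.4675  2.1938  0.9702  0.1698  2.2529]
-1 0.04 [ 0.4482  0.4094 -0.4749  2.1803  1.2059  0.172   2.029 ]
-1 0.02 [ 0.4342  0.4573 -0.4646  2.1658  1.4053  0.1748  1.839 ]
-1 0.009 [ 0.4199  0.4816 -0.4506  2.1574  1.5028  0.1746  1.7448]
```

Run:
```python
from h import *
b=np.load("b.npy"); S=Rs(-.012)
zt=S[:,0]; yt=-S[:,2]; T=np.c_[np.cross(yt,zt),yt,zt]; rpy=Ro.from_matrix(T).as_euler("xyz")
t0=manip.current_time()
e=np.array(manip.current_eef_pos())
try: manip.line_to(e+[0,0,.07],velocity=.2)
except manip.IKError as x: print(x)
print(manip.current_joint_pos())
manip.goto_joints([.6379,.2923,-.6667,2.2048,.7677,.2385,2.4615-np.pi])
print(manip.current_time()-t0,S.T@(manip.current_eef_pos()-b),manip.current_tcp_rot(),rpy)
for z in (.10,.08,.06,.04,.02,.009): print(z,manip.inverse_kinematics(b+S[:,2]*z,rpy))
```

```text
[-0.9604  0.1096  1.0941  2.224  -0.4099  0.3701  0.439 ]
2.2666000000000004 [-0.0005 -0.0003  0.0997] [-1.0481  0.0003 -1.5834] [-1.0472  0.     -1.5828]
0.1 [ 0.6379  0.2923 -0.6667  2.2048  0.7677  0.2385 -0.6801]
0.08 [ 0.5403  0.3247 -0.5658  2.2002  0.8648  0.2048 -0.7795]
0.06 [ 0.4492  0.3577 -0.4689  2.1938  0.9719  0.1703 -0.8902]
0.04 [ 0.4482  0.4094 -0.4749  2.1803  1.2059  0.172  -1.1126]
0.02 [ 0.4342  0.4573 -0.4646  2.1658  1.4053  0.1748 -1.3026]
0.009 [ 0.4199  0.4816 -0.4506  2.1574  1.5028  0.1746 -1.3968]
```

Run:
```python
from h import *
b=np.load("b.npy"); S=Rs(-.012)
P=lambda z:b+S[:,2]*z
zt=S[:,0]; yt=-S[:,2]; T=np.c_[np.cross(yt,zt),yt,zt]; rpy=Ro.from_matrix(T).as_euler("xyz")
f0=np.array(manip.current_ft_force())
hit=manip.line_to(P(.009),rpy,velocity=.06,force_limit=15)
print(hit,S.T@(manip.current_eef_pos()-b),S.T@(manip.current_ft_force()-f0),manip.current_time())
if not hit:
    manip.gripper_close(45); manip.wait(.1)
    print(manip.current_opening(),S.T@(manip.current_eef_pos()-b),S.T@(manip.current_ft_force()-f0),manip.current_joint_pos())
for c in ("wrist","scene"):
    im=manip.snapshot(c)[:,:,::-1]; cv2.imwrite(f"pics/{c}6.png",im)
print(manip.current_time())
```

```text
False [0.0001 0.0001 0.0091] [ 0.5589 -1.4731 -0.4114] 18.825
0.0421141632411896 [-0.0005 -0.0002  0.009 ] [-1.8056 -0.5629  1.5823] [ 0.3814  0.4725 -0.4043  2.1604  1.4927  0.1538 -1.3966]
19.8333
```

View pics/wrist6.png

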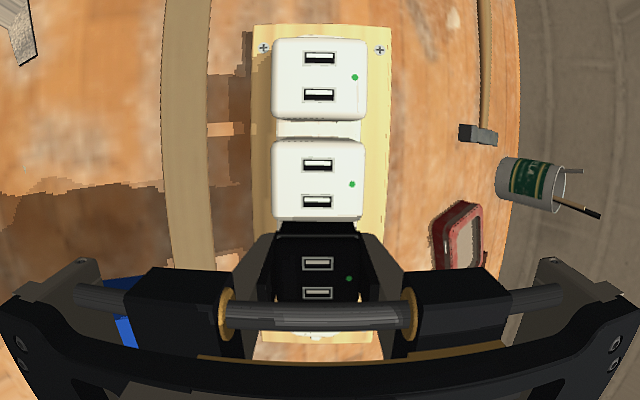

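Run:
```python
from h import *
b=np.load("b.npy"); S=Rs(-.012)
P=lambda z:b+S[:,2]*z
f0=np.array(manip.current_ft_force())
for z,v in ((.012,.02),(.016,.02),(.03,.05),(.075,.08)):
    manip.line_to(P(z),velocity=v)
    print(z,S.T@(manip.current_eef_pos()-b),S.T@(manip.current_ft_force()-f0),manip.current_opening(),manip.current_joint_pos(),manip.current_time())
for c in ("wrist","scene"):
    im=manip.snapshot(c)[:,:,::-1]; cv2.imwrite(f"pics/{c}7.png",im)
cv2.imwrite("pics/s7c.png",cv2.resize(im[100:300,180:440],None,fx=3,fy=3,interpolation=cv2.INTER_CUBIC))
```

```text
0.012 [-0.0005  0.      0.0117] [ 0.8161  0.4268 -8.3074] 0.041660801275144016 [ 0.3862  0.4669 -0.4094  2.1623  1.4639  0.1543 -1.3683] 20.1333
0.016 [-0.0003  0.0001  0.0161] [ 0.5054  0.994  -3.5967] 0.041453670888996104 [ 0.3956  0.4579 -0.4197  2.1654  1.4262  0.1569 -1.3307] 20.4833
0.03 [ 0.001  -0.0002  0.0302] [ 3.3335  0.853  -3.4207] 0.041640686101971025 [ 0.4413  0.4329 -0.4699  2.1724  1.3099  0.1725 -1.2118] 20.9167
0.075 [-0.     -0.0004  0.0747] [ 2.5668 -0.0285 -3.8829] 0.04176790932294367 [ 0.6335  0.3648 -0.6777  2.1922  1.0374  0.2409 -0.9305] 21.625
```

View pics/s7c.png

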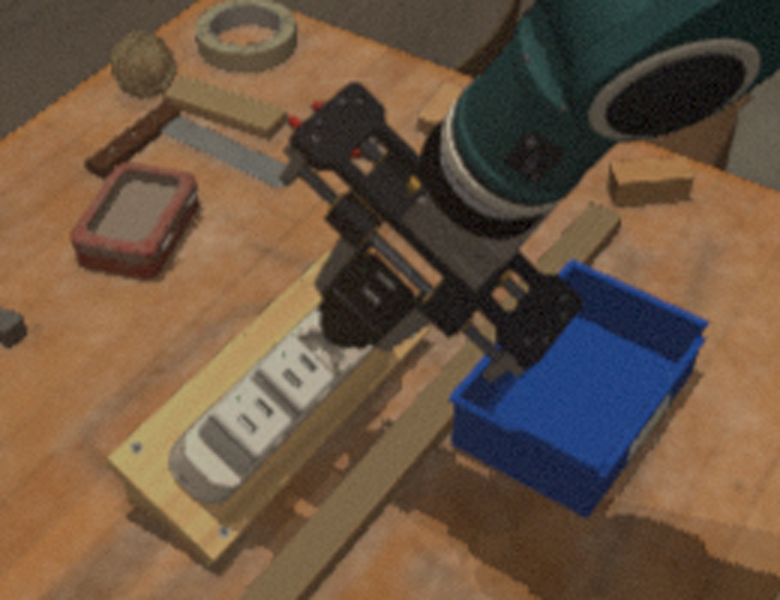

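View pics/wrist7.png

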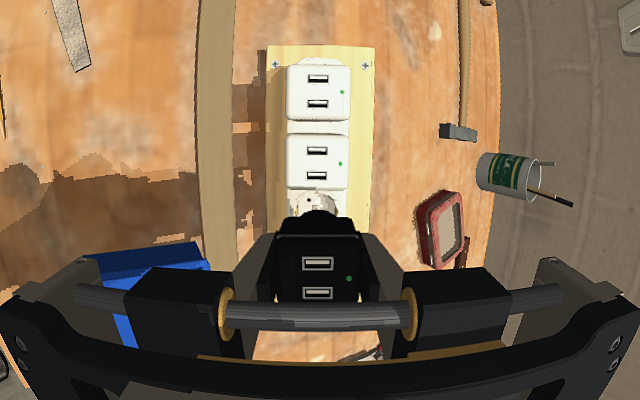

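Run:
```python
from h import *
im=cv2.imread("pics/top0.png")[210:300,300:400]
a=cv2.resize(im,None,fx=6,fy=6,interpolation=cv2.INTER_CUBIC); cv2.imwrite("pics/bin.png",a)
```

```text
(no output)
```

View pics/bin.png

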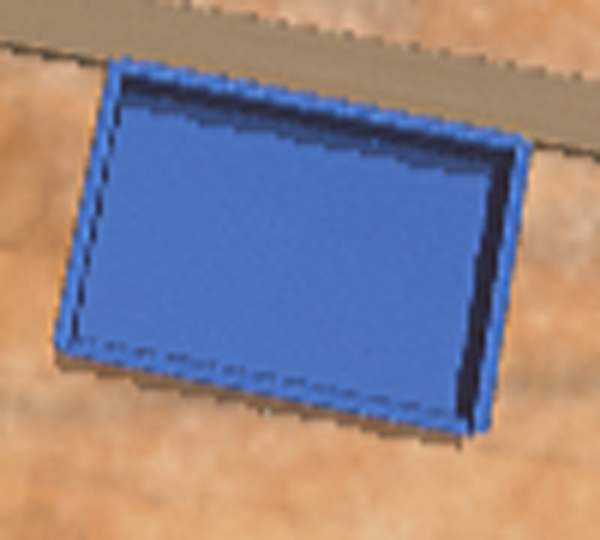

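Run:
```python
from h import *
k=manip.calibration("top"); C=-k["R"].T@k["t"]
uv=(np.array([[108,58],[532,140],[490,432],[55,350]])+.5)/6+[300,210]-.5
W=[]
for a in uv:
    d=k["R"].T@np.linalg.inv(k["K"])@np.r_[a,1]; W.append((C+d*(.056-C[2])/d[2])[:2])
W=np.array(W); print(W, W.mean(0), np.linalg.norm(W-np.roll(W,-1,0),axis=1))
c=W.mean(0); ex=(W[0]+W[1]-W[2]-W[3]); yaw=np.arctan2(ex[1],ex[0]); ey=(W[0]+W[3]-W[1]-W[2]); print(yaw,np.arctan2(-ey[0],ey[1]))
np.save("bin.npy",np.r_[c,np.mean([yaw,np.arctan2(-ey[0],ey[1])])])
# check vs wrist view 2
k2=manip.calibration("wrist");A=np.load("w2R.npy");k2["R"]=A[:,:3];k2["t"]=A[:,3]
print(projf(k2,np.c_[W,[.056]*4]))
```

```text
[[ 0.5302 -0.0841]
 [ 0.5238 -0.2608]
 [ 0.4053 -0.2572]
 [ 0.4099 -0.0817]] [ 0.4673 -0.1709] [0.1768 0.1185 0.1756 0.1203]
-0.024678948730737487 -0.03122017939115433
[[213.878  153.4075]
 [227.9176 324.324 ]
 [119.8717 344.3058]
 [ 78.8797 167.343 ]]
```

```bash
cat > place.py <<'E'
from h import *
bx,by,byaw=np.load("bin.npy"); B=Ro.from_euler("z",byaw).as_matrix()
def pose(th,side,flip,zt,mode="y"):
    """charger tips at height zt; fingers tilt th towards side*bin y (or x)"""
    a=np.array([0,side,0.]) if mode=="y" else np.array([side,0,0.])
    jaw=np.array([1.,0,0]) if mode=="y" else np.array([0,1.,0])
    y=np.sin(th)*a+np.array([0,0,-np.cos(th)]); z=jaw*flip
    R=B@np.c_[np.cross(y,z),y,z]
    tip=np.array([bx,by,0])+B@(a*(.045 if mode=="y" else .025))+[0,0,zt+.0095*np.sin(th)]
    return tip-R[:,1]*.044, Ro.from_matrix(R).as_euler("xyz"), R
E
python3 - <<'E'
from place import *
for mode in "yx":
  for side in (1,-1):
    for flip in (1,-1):
      for th in (35,45):
        o=[]
        for zt in (.004,.03,.09,.15):
            P,r,R=pose(np.radians(th),side,flip,zt,mode); q=manip.inverse_kinematics(P,r); o.append(q)
        print(mode,side,flip,th,"camup" if R[2,0]<0 else "camdown",*[None if q is None else np.round(q,2) for q in o])
E
```

```text
y 1 1 35 camup [ 1.36  1.09 -1.15  1.86  0.47  0.99  0.06] [ 1.38  1.06 -1.19  1.86  0.44  1.02  0.05] [ 1.41  0.99 -1.26  1.84  0.38  1.1   0.04] [ 1.44  0.91 -1.31  1.81  0.29  1.18  0.05]
y 1 1 45 camup [ 1.43  1.26 -1.21  1.78  0.45  1.1   0.11] [ 1.44  1.23 -1.24  1.79  0.43  1.12  0.1 ] [ 1.46  1.15 -1.3   1.78  0.35  1.18  0.09] [ 1.48  1.06 -1.34  1.76  0.26  1.24  0.09]
y 1 -1 35 camdown [ 0.92  0.73 -0.45  1.89 -0.3   0.91 -2.42] [ 0.92  0.68 -0.45  1.89 -0.31  0.96 -2.43] [ 0.76  0.54 -0.23  1.88 -0.46  1.1  -2.34] [ 0.76  0.46 -0.23  1.85 -0.46  1.2  -2.39]
y 1 -1 45 camdown [ 0.98  0.83 -0.45  1.81 -0.37  1.04 -2.32] [ 0.98  0.78 -0.45  1.81 -0.38  1.08 -2.33] [ 0.98  0.68 -0.45  1.81 -0.41  1.17 -2.36] [ 0.99  0.59 -0.45  1.79 -0.44  1.27 -2.39]
y -1 1 35 camdown [ 0.34  0.63 -0.49  2.13  1.18  0.99 -1.07] [ 0.41  0.59 -0.57  2.13  1.16  1.04 -1.03] [ 0.51  0.5  -0.69  2.1   1.07  1.12 -0.91] [ 0.59  0.41 -0.78  2.06  0.98  1.19 -0.78]
y -1 1 45 camdown [ 0.    0.67 -0.21  2.14  1.16  1.01 -1.19] [ 0.12  0.63 -0.35  2.13  1.17  1.1  -1.16] [ 0.31  0.56 -0.58  2.11  1.15
[... 819 characters left out ...]
-1.22  1.58  0.85  1.76  1.03] [ 0.93  1.12 -1.27  1.57  0.8   1.83  1.04] [ 0.88  0.92 -1.11  1.54  0.62  1.8   1.18]
x -1 1 45 camup [ 0.72  1.14 -0.9   1.45  0.67  1.76  1.19] [ 0.72  1.1  -0.9   1.46  0.64  1.78  1.2 ] [ 0.72  1.01 -0.9   1.45  0.58  1.83  1.23] [ 0.61  0.84 -0.67  1.44  0.41  1.83  1.39]
x -1 -1 35 camdown [ 0.48  0.83 -0.38  1.62  0.34  1.38 -1.66] [ 0.5   0.8  -0.42  1.61  0.34  1.42 -1.66] [ 0.53  0.73 -0.46  1.59  0.33  1.52 -1.65] [ 0.54  0.66 -0.49  1.56  0.31  1.61 -1.63]
x -1 -1 45 camdown [ 0.43  0.95 -0.36  1.48  0.34  1.57 -1.65] [ 0.44  0.92 -0.38  1.48  0.34  1.61 -1.66] [ 0.46  0.84 -0.41  1.47  0.32  1.69 -1.65] [ 0.47  0.77 -0.42  1.45  0.3   1.78 -1.63]
```

```bash
sed -i 's/.025))/-0+.040))/' place.py
python3 - <<'E'
from place import *
th=np.radians(45)
e=np.array(manip.current_eef_pos()); t0=manip.current_time()
print(e, [np.round(manip.inverse_kinematics(*pose(th,-1,1,z,"x")[:2]),3) if manip.inverse_kinematics(*pose(th,-1,1,z,"x")[:2]) is not None else None for z in (.002,.02,.06,.12)], pose(th,-1,1,.12,"x")[0])
try: manip.line_to(e+[-.05,0,.12],velocity=.15)
except manip.IKError as x: print(x); manip.line_to(e+[0,0,.06],velocity=.15)
print(manip.current_joint_pos(),manip.current_opening(),manip.current_time()-t0)
print([manip.inverse_kinematics(*pose(th,-1,1,z,"x")[:2]) for z in (.002,.12)])
im=manip.snapshot("scene")[:,:,::-1]; cv2.imwrite("pics/s8.png",im)
E
```

```text
[ 0.5865 -0.0526  0.1419] [array([ 0.742,  1.132, -0.897,  1.496,  0.668,  1.734,  1.184]), array([ 0.741,  1.102, -0.896,  1.498,  0.647,  1.748,  1.194]), array([ 0.741,  1.039, -0.896,  1.497,  0.601,  1.782,  1.215]), array([ 0.626,  0.857, -0.674,  1.493,  0.427,  1.773,  1.371])] [ 0.4584 -0.1707  0.1578]
[ 1.4026  0.18   -1.4101  2.1617  0.3815  0.4487 -0.2722] 0.04149810813942274 1.2332999999999998
[array([ 0.8234,  1.2484, -1.091 ,  1.4905,  0.7961,  1.8397,  1.0728]), array([ 0.6914,  0.904 , -0.7963,  1.4875,  0.4878,  1.8089,  1.3048])]
```

View pics/s8.png

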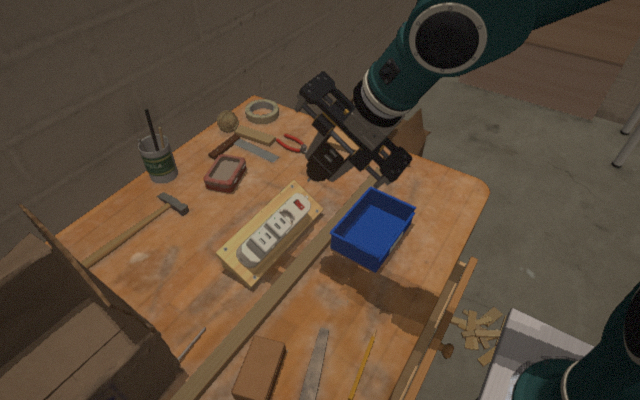

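Run:
```python
from place import *
th=np.radians(45); t0=manip.current_time()
P,r,_=pose(0,-1,1,.20,"x"); print(P,manip.inverse_kinematics(P,r))
manip.goto(P,r); print(manip.current_joint_pos(),manip.current_time()-t0)
manip.goto_joints([.626,.857,-.674,1.493,.427,1.773,1.371])
print(manip.current_eef_pos(),pose(th,-1,1,.12,"x")[:2],manip.current_tcp_rot(),manip.current_opening(),manip.current_time())
print([manip.inverse_kinematics(*pose(th,-1,1,z,"x")[:2]) for z in (.002,.06)])
for c in ("wrist","scene","top"):
    im=manip.snapshot(c)[:,:,::-1]; cv2.imwrite(f"pics/{c}9.png",im)
```

```text
[ 0.4273 -0.1698  0.244 ] [ 1.4692  0.6184 -1.5406  1.9604  0.6597  1.2391  1.2308]
[ 1.4683  0.6183 -1.5404  1.9608  0.6595  1.2384  1.23  ] 1.341700000000003
[ 0.4581 -0.1708  0.1581] (array([ 0.4584, -0.1707,  0.1578]), array([-1.5708,  0.7854, -0.0279])) [-1.5719  0.7848 -0.0288] 0.04198910254589862 25.3167
[array([ 0.5987,  1.0098, -0.6252,  1.5073,  0.4955,  1.6215,  1.3386]), array([ 0.6133,  0.932 , -0.6508,  1.507 ,  0.4613,  1.6926,  1.3534])]
```

View pics/scene9.png

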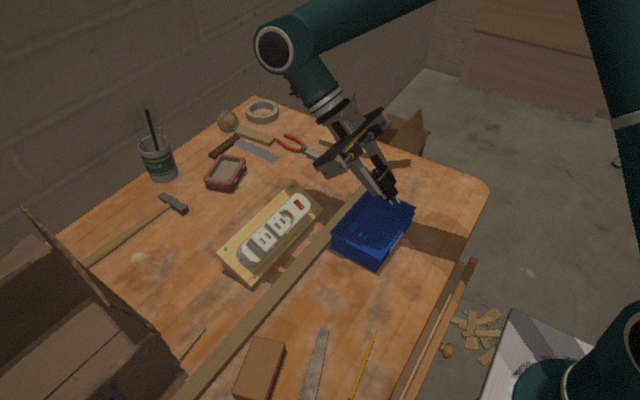

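View pics/wrist9.png

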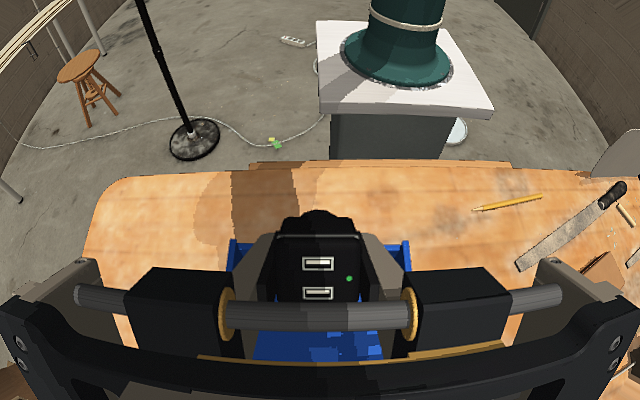

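View pics/top9.png

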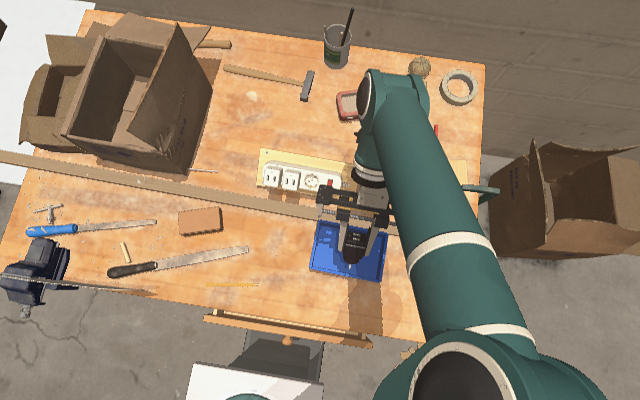

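```bash
sed -i 's/-0+.040/.035/' place.py
python3 - <<'E'
from place import *
th=np.radians(45)
P=lambda z: pose(th,-1,1,z,"x")
manip.line_to(P(.06)[0],P(.06)[1],velocity=.12)
manip.line_to(P(.022)[0],velocity=.08); manip.wait(.1)
f0=np.array(manip.current_ft_force())
hit=manip.line_to(P(-.006)[0],velocity=.02,force_limit=4)
print(hit,manip.current_eef_pos()-P(.004)[0],manip.current_ft_force()-f0,manip.current_opening(),manip.current_time(),manip.current_joint_pos())
for c in ("wrist","scene"):
    im=manip.snapshot(c)[:,:,::-1]; cv2.imwrite(f"pics/{c}10.png",im)
cv2.imwrite("pics/s10c.png",cv2.resize(im[120:280,280:460],None,fx=4,fy=4,interpolation=cv2.INTER_CUBIC)[:600])
E
```

```text
True [-0.0002  0.     -0.0011] [ 1.6047 -0.8587  4.9011] 0.041668585667663405 27.775 [ 0.594   1.0148 -0.6249  1.4928  0.4951  1.6312  1.3406]
```

View pics/s10c.png

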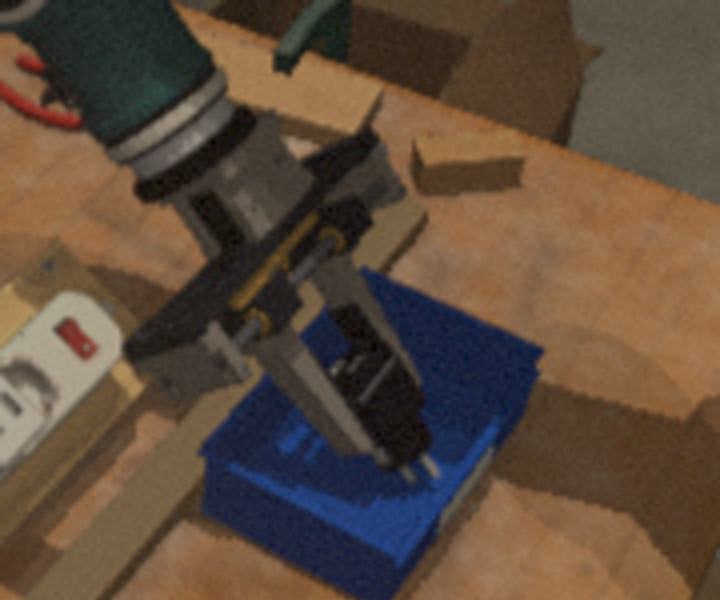

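View pics/wrist10.png

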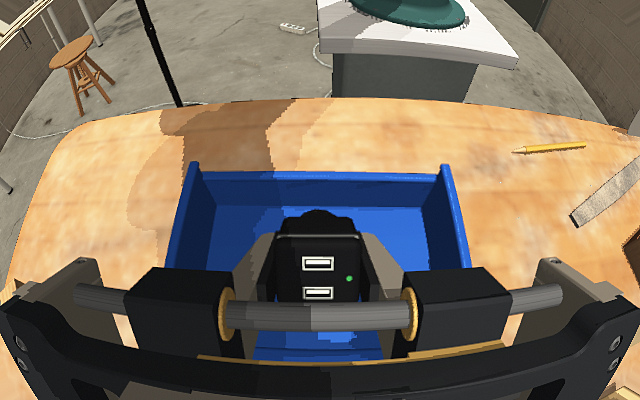

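Run:
```python
from place import *
manip.let_go(); manip.wait(.4)
for c in ("wrist","scene"):
    im=manip.snapshot(c)[:,:,::-1]; cv2.imwrite(f"pics/{c}11.png",im)
cv2.imwrite("pics/s11c.png",cv2.resize(im[120:280,280:460],None,fx=4,fy=4,interpolation=cv2.INTER_CUBIC)[:600])
print(manip.current_opening(),manip.current_ft_force(),manip.current_time())
```

```text
0.09206427148779157 [-0.3171 -0.1832 -0.8882] 29.2333
```

View pics/s11c.png

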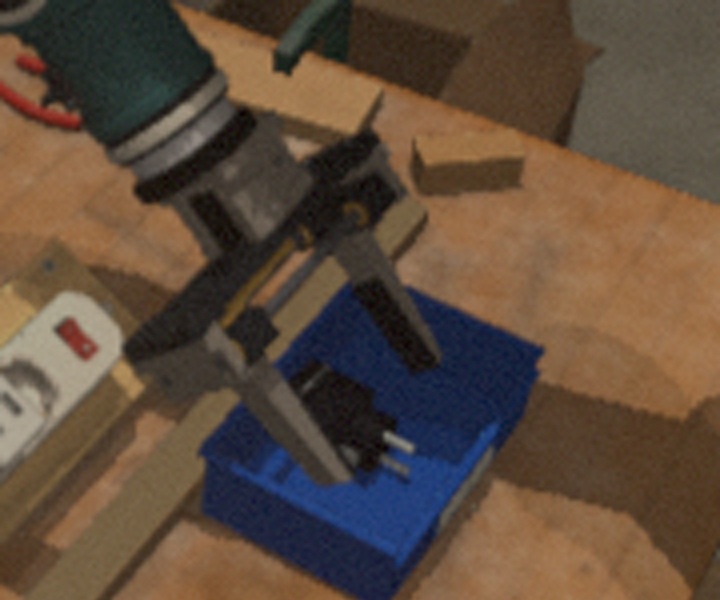

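View pics/wrist11.png

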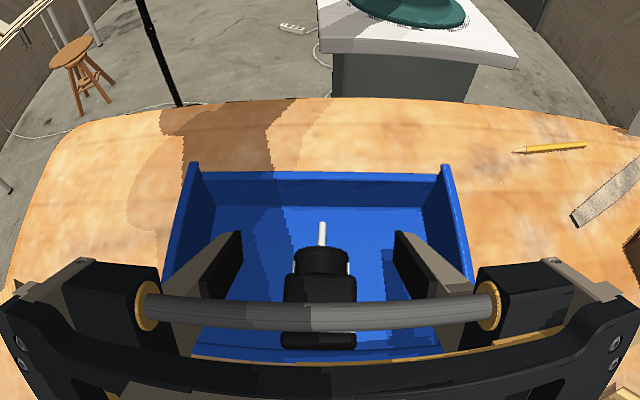

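The charger is lying flat in the bin between the open fingers. I'll retreat along the tool axis, then check.

Run:
```python
from place import *
R=Ro.from_euler("xyz",manip.current_tcp_rot()).as_matrix(); e=np.array(manip.current_eef_pos())
try: manip.line_to(e+[0,0,.13],velocity=.12)
except manip.IKError as x:
    print(x); manip.line_to(e-R[:,1]*.12,velocity=.12)
P,r,_=pose(0,-1,1,.25,"x"); P=P+[0,-.05,0]
manip.goto(P,r)
manip.wait(.2)
for c in ("wrist","scene","top"):
    im=manip.snapshot(c)[:,:,::-1]; cv2.imwrite(f"pics/{c}12.png",im)
    if c=="scene":
        cv2.imwrite("pics/s12c.png",cv2.resize(im[150:290,210:440],None,fx=3.4,fy=3.4,interpolation=cv2.INTER_CUBIC))
    for q in ("black_charger_mid","bin","white_charger_a_mid"):
        for d in manip.trace(c,q): print(c,q,round(d["confidence"],2),np.round(d["rect"],1))
print(manip.current_time(),manip.current_ft_force())
```

```text
wrist black_charger_mid 0.65 [348.6 207.4  32.1  59.9]
wrist bin 0.63 [350.5 200.9 132.8  93.6]
wrist bin 0.56 [349.9 207.9  26.8  59. ]
wrist white_charger_a_mid 0.63 [425.  291.6 105.8  21. ]
scene black_charger_mid 0.61 [362.4 223.4  29.9  25.1]
scene bin 0.6 [372.9 228.6  87.1  88.1]
scene white_charger_a_mid 0.89 [277.1 225.8  24.9  25.5]
top black_charger_mid 0.68 [332.  184.5   2.7   9.2]
top bin 0.58 [347.  251.2  78.2  63. ]
top white_charger_a_mid 0.62 [292.1 180.6  18.1  18.2]
32.025 [ 0.6224 -0.0574  0.6442]
```

View pics/s12c.png

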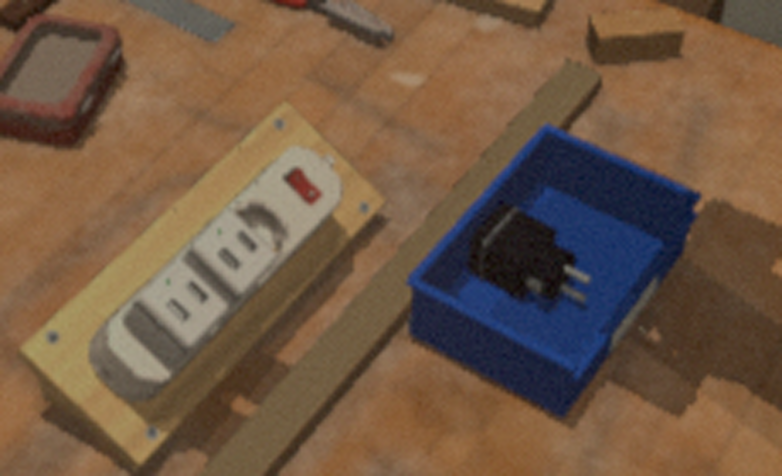

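View pics/wrist12.png

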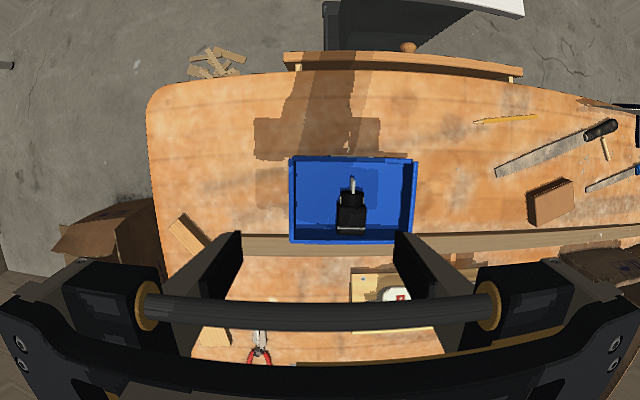

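```bash
python3 -c "
from rig import manip
print(manip.job_done(), manip.current_time())"
```

```text
the job is handed in; nothing more can be done
the job is handed in; nothing more can be done
```

The job is handed in, at about 32 s of the 58 s allowed. The black charger is out of its socket and lying in the blue bin, and the strip is switched off. `job_done()` gives no verdict, so what follows rests on my own checks.

**What I did**
- **Switch:** I pressed the down-slope half of the red rocker with the closed fingertips until it bottomed, at about 13 N. The next wrist picture showed the shading moved to the other side of the rocker, so it had flipped.
- **Pull:** I gripped the black charger on its up-slope and down-slope faces and drew it 66 mm straight out along the strip's z. The force peaked at about 8 N, taken from readings between the steps.
- **Set down:** I tilted the charger 45°, lowered it until its pins touched the bin floor, and opened the fingers. It then tipped over onto its side. I estimated about 0.7 m/s for that, under the 1 m/s limit, but did not measure it.

**Last checks**
- **Charger and bin:** in the last scene and wrist pictures the charger lies flat, with body and pins inside the walls. The bin stands upright where it was.
- **White chargers and rocker:** both white chargers look seated. I judged the rocker to be off by eye, because there is no reading for its angle.
- **Robot:** it was clear of everything, with only about 0.9 N left on the force sensor.

**Didn't agree**
- **First press:** the force limit stopped the first press early, so I pressed again in small steps.
- **First grasp approach:** the straight descent onto the charger was refused at the joint limits, so I changed arm configuration.
- **Strip height:** the fitted height came out between 71 and 77 mm depending on the pictures used. The rocker bottomed a few millimetres above the last fit, so the true height may be slightly more. This did not affect the grasp.
- **Network detections:** in the last pictures the networks also gave two wrong hits: "black charger" on a spot on the strip in the top view, and "white charger" in the wrist view. The pictures themselves contradict both.

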